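Set out the guest's vanity tray

TASK

Set out the guest's tray: stand the plain tumbler (the one without a handle) upright in the square dish, the jar with the knob on its lid upright in the round dish, and lay the straight rectangular comb flat in the oblong dish, lengthwise with it, each resting on the floor of its dish inside the rim. Leave the look-alikes - the mug, the flat-lidded jar and the comb with a handle - where they are.

Things in the scene. Friction and masses are not known exactly. Their poses are not given: they have to be found in the camera images.
- tumbler_mid (a point): Plain black ceramic tumbler without a handle, straight open cylinder 60 mm diameter, 80 mm high, wall 4 mm, about 220 g, standing on the counter. This point: on its axis, half-way up (40 mm above its underside). z up.
- knob_jar_mid (a point): White ceramic jar, 60 mm diameter up to 37 mm, with a wooden lid 62 mm diameter (37 to 45 mm up) fixed on and a round knob on the lid, 24 mm diameter, brass, up to 60 mm overall; about 200 g. This point: on its axis, 30 mm above its underside (half-way up). z up.
- comb_mid (a point): Straight rectangular wooden comb without a handle, lying flat, 110 x 34 x 12 mm; teeth along one long side, about 50 g. This point: its centre, 6 mm above its underside. x along its length, y across it (the spine is on the +y side, teeth on -y), z up.
- mug_mid (a point): Look-alike, to be left: black ceramic mug, same cylinder as the tumbler (60 mm diameter, 80 mm high) but with a loop handle that reaches 55 mm out from the axis towards its +y. This point: on its axis, 40 mm up.
- flat_jar_mid (a point): Look-alike, to be left: same white jar with a wooden lid, 62 mm diameter, but flat on top with no knob, 45 mm high. This point: on its axis, 22.5 mm up.
- tail_comb_mid (a point): Look-alike, to be left: wooden comb with a handle, lying flat, 134 mm long, 12 mm thick; toothed part 70 x 34 mm (from 5 mm on the -x side to 65 mm on the +x side of this point), then a handle 14 mm wide to 69 mm on the -x side. This point: in the toothed part, 6 mm up. x along its length.
- square_floor (a point): Square grey dish, 90 x 90 x 8 mm outside, 84 x 84 mm inside. The three dishes sit in a row, 130 mm apart, in a dark wooden tray 112 x 404 x 12 mm, in an order that changes, and share the tray's yaw. This point: centre of the dish's inner floor, 8 mm above the counter; the rim rises 5 mm above it; x across the tray (its short side), y along the row, z up. Fixed.
- round_floor (a point): Round grey dish, 90 mm diameter, 8 mm high, 84 mm diameter inside. The three dishes sit in a row, 130 mm apart, in a dark wooden tray 112 x 404 x 12 mm, in an order that changes, and share the tray's yaw. This point: centre of the dish's inner floor, 8 mm above the counter; the rim rises 5 mm above it; x across the tray (its short side), y along the row, z up. Fixed.
- oblong_floor (a point): Oblong grey dish, 66 mm (x) by 142 mm (y) by 8 mm outside, 60 x 136 mm inside. The three dishes sit in a row, 130 mm apart, in a dark wooden tray 112 x 404 x 12 mm, in an order that changes, and share the tray's yaw. This point: centre of the dish's inner floor, 8 mm above the counter; the rim rises 5 mm above it; x across the tray (its short side), y along the row, z up. Fixed.

How it is judged:
By the outcome, as a careful person would: the job done as asked, in the order asked, and still so for the second after the job is handed in, with the robot touching nothing.
It also fails if it takes over 83 s, if anything falls off the work surface, if the arm or the gripper's body presses on something with over 40 N, if the wrist force passes 120 N, or if a joint passes its speed limit or range.

ROBOT

A 6-joint arm with a two-finger parallel gripper is mounted at the origin on the work surface. World frame = base frame: x ahead of the robot, y to its left, z up, the work surface at z = 0. Lengths are in m, angles in rad, forces in N, time in s.
With the tool pointing down it reaches from about 0.425 to 0.95 m from the base axis. Payload 3.5 kg.
Tool frame: the origin (TCP) lies at the very end of the fingers, on their centre line; the grasp point (between the pads) lies 19 mm behind it; z points along the fingers, y is the line along which they close (so a half turn about z gives the same grasp; the last joint's range is limited). The gripper opens to 85 mm and grips with 20 to 120 N. Pads are 22 mm wide; open, the fingers measure 114 mm over their backs; the gripper's body (76 mm by 85 mm) begins 54 mm behind the grasp point. The pads swing forward as they close: fully open they stand 13 mm farther back than shut.
Start: joints at [1.192, 0.286, 1.577, -0, 1.279, -0.15], TCP at [0.153, 0.657, 0.231] pointing down, gripper open.
Joint ranges: [-2.77, 2.77], [-0.9, 2.22], [0.21, 2.48], [-1.53, 4.67], [0.24, 2.81], [-2.84, 2.84]. Speed limits (rad/s): [2.79, 2.79, 3.14, 3.14, 3.14, 3.14].

INTERFACE

Orientations are given as a unit quaternion [x, y, z, w].
In Python, from plant import ctrl, optics, sign_off gives the robot as it stands.
- The arm moves only by the shell command python3 -m creep 'ROWS' [FORCE]. ROWS is JSON, a list of rows, each an object of numbers: "x", "y", "z": the shift along the tool's x, y, z in mm; "rx", "ry", "rz": the turn, a rotation vector about the tool's x, y, z in degrees; "grip": the opening, from 0 (shut) to 1 (fully open). In form: [{"x": .., "y": .., "z": .., "rx": .., "ry": .., "rz": .., "grip": ..}, ...]. A call has exactly 10 rows; each row shifts and turns the commanded pose from where the row before left it, along the tool's axes as they then stand; what a row does not reach is not made up. A row lasts 1/12 s, in which the tool goes at most 41.7 mm and 7.16 degrees, less where a joint would pass 70% of its speed; a pose out of reach is approached as far as the arm can. A call with a gripper value outside its range is refused whole. The fingers move at their own pace and stop on an object; FORCE is the grip in N (left out, the last holds). Time passes only in rows, so rows that do not move let the fingers close, or fill a call up. It gives the time, the measured TCP pose, the force, the opening and the grip force at its end, in the units of the state.
- ctrl.get_state(): the state, without advancing time (a new reading comes with each control period).
- optics.read_camera(name): name is "scene" or "top" or "wrist"; returns a dict with "color" (400x640x3 uint8, blue, green, red), "K" (3x3 intrinsics, pixels), "R" (3x3) and "t" (3): a world point X has camera coordinates R X + t. Camera axes: x right, y down, z forward; pixel columns grow to the right and rows downward; lengths in m; the calibration is good to about 2 mm. A picture is of the moment at which its call begins. There is no depth.
- sign_off(): hands the job in; it is judged then, once.
The state is a dict: "time": time; "qpos": joint angles; "dq": joint speeds; "joint_efforts": joint torques, N m; "eef_pos": TCP position; "tcp_rot": TCP orientation; "contact_force": force on the tool from outside, world axes, zero at the start; "wrist_torque": the same for the moment, N m; "opening": opening from 0.0 (shut) to 1.0 (fully open); "finger_force": force on a finger pad.
Only numpy, scipy, OpenCV 4.12 (cv2) and the standard library are available. Lean on these libraries where they do the work, as an engineer would, in place of code of your own. Each camera call takes 0.05 s, during which the arm holds its last target. There are 200 camera calls.

## Working session

There is one attempt and no reset: what is moved stays moved. The work goes in short steps, Python scripts to look and compute and a shell command to move; the robot and the scene stay as the last step left them, time stands still between calls to the robot, and variables do not carry over. Pictures are saved under pics/ and viewed, at most 14 in all, crops included, and the job is handed in when it is done.

```bash
mkdir -p pics; ls
cat > h.py <<'E'
import numpy as np,cv2
from plant import ctrl,optics,sign_off
def shot(n,f):
    c=optics.read_camera(n); cv2.imwrite('pics/'+f+'.png',c['color']); np.savez('pics/'+f+'.npz',K=c['K'],R=c['R'],t=c['t']); return c
def w(f,u,v,z):
    c=np.load('pics/'+f+'.npz'); d=c['R'].T@np.linalg.inv(c['K'])@[u,v,1]; o=-c['R'].T@c['t']
    return o+d*(z-o[2])/d[2]
def p(f,X):
    c=np.load('pics/'+f+'.npz'); q=c['K']@(c['R']@np.array(X)+c['t']); return q[:2]/q[2]
E
python3 - <<'E'
from h import *
s=ctrl.get_state();print(s)
for n in('top','scene'):
    c=shot(n,n+'1');print(n,c['K'],-c['R'].T@c['t'],c['R'])
E
```

```text
pics
{'time': 0.0, 'qpos': array([ 1.19200045e+00,  2.87170889e-01,  1.57819638e+00, -4.87712433e-05,
        1.27860460e+00, -1.50004784e-01]), 'dq': array([-0.00173268, -0.00187606,  0.00018123, -0.00052657, -0.00412154,
       -0.00156689]), 'joint_efforts': array([ 2.97727738e-04, -4.05980122e+01, -2.92626089e+01, -4.72211480e-05,
        5.77806146e-03,  9.13120140e-07]), 'eef_pos': array([0.15282608, 0.65678581, 0.22993321]), 'tcp_rot': array([ 1.14139120e-01,  9.93464064e-01, -1.15436661e-03, -2.88347788e-04]), 'contact_force': array([-0.25911756, -0.18413296, -1.00494699]), 'wrist_torque': array([ 0.00672636,  0.00097291, -0.03028637]), 'finger_force': 0.0, 'opening': 0.9994826051918634}
top [[380.97944782   0.         324.13816392]
 [  0.         380.97944782 200.26167961]
 [  0.           0.           1.        ]] [0.40246494 0.00179338 1.09932853] [[-0.01255871 -0.99989941 -0.0065922 ]
 [-0.99133654  0.01331265 -0.13066995]
 [ 0.13074457  0.00489404 -0.99140401]]
scene [[370.28845142   0.         318.16174909]
 [  0.         370.28845142 197.37163527]
 [  0.           0.           1.        ]] [ 1.08821636 -0.24808961  0.6386491 ] [[ 0.44523946  0.89532154 -0.0126952 ]
 [ 0.61981304 -0.31840059 -0.7172537 ]
 [-0.64621484  0.311481   -0.69669646]]
```

View pics/top1.png

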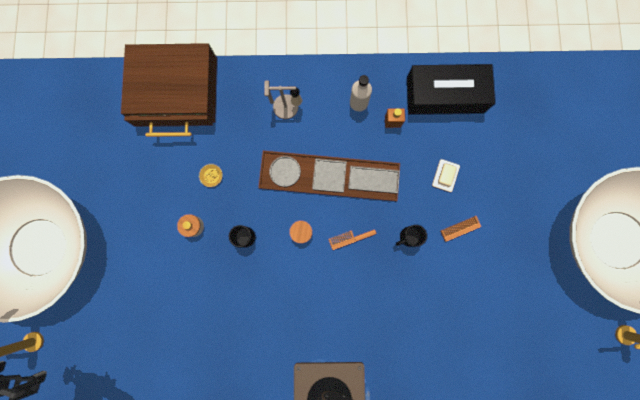

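View pics/scene1.png

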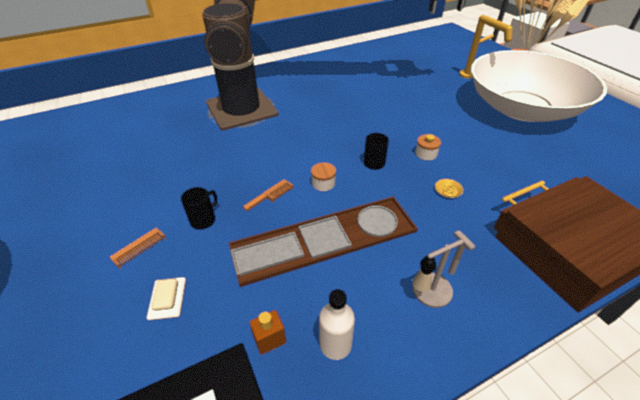

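The top view shows the tumbler at about (242,236), the knob jar at (190,226) and the comb at (461,228). The round, square and oblong dishes are at (285,171), (330,175) and (374,179). The mug (413,236), flat jar (301,232) and tail comb (352,239) are the look-alikes. I'll enlarge this next.

Run:
```python
from h import *
i=cv2.imread('pics/top1.png')
a=cv2.resize(i[145:257,170:330],None,fx=5,fy=5,interpolation=cv2.INTER_CUBIC);cv2.imwrite('pics/cl.png',a)
b=cv2.resize(i[145:257,335:495],None,fx=5,fy=5,interpolation=cv2.INTER_CUBIC);cv2.imwrite('pics/cr.png',b)
```

```text
(no output)
```

View pics/cl.png

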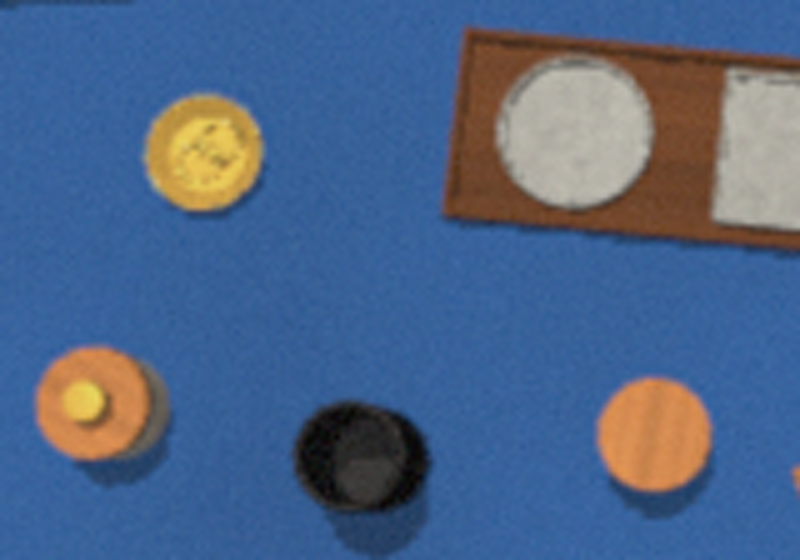

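View pics/cr.png

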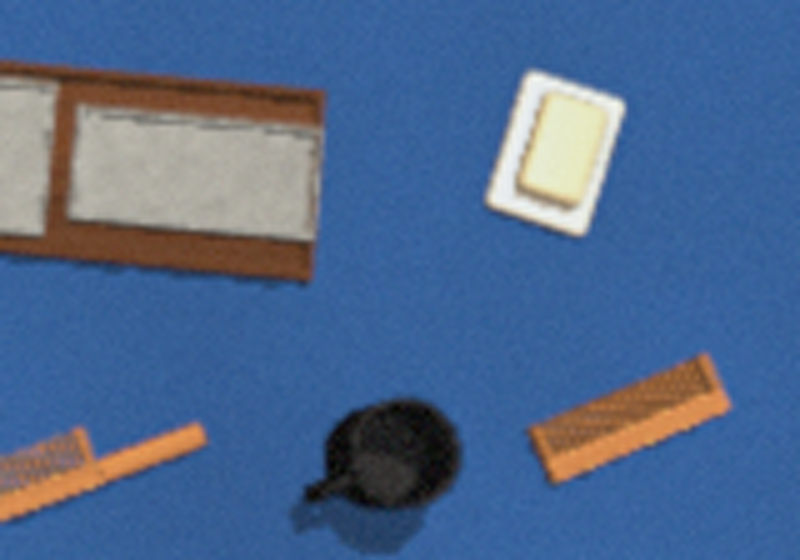

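```bash
cat >> h.py <<'E'
L=lambda x,y,z:w('top1',170+x/5-.4,145+y/5-.4,z)
Rr=lambda x,y,z:w('top1',335+x/5-.4,145+y/5-.4,z)
E
python3 - <<'E'
from h import *
np.set_printoptions(precision=4,suppress=True)
print('jar',L(93,404,.045),'knob',L(83,401,.06));print('tum',L(352,455,.08))
print('round',L(575,131,.013))
T=np.array([L(467,28,.012),L(443,215,.012),Rr(326,92,.012),Rr(313,280,.012)]);print(T,T.mean(0))
y=(T[0]+T[1]-T[2]-T[3])/2;print(np.linalg.norm(y),'row yaw deg',np.degrees(np.arctan2(y[1],y[0])))
O=np.array([Rr(*q,.013) for q in((80,104),(322,126),(308,242),(67,218))]);print('obl',O.mean(0))
e=y/np.linalg.norm(y);print([T.mean(0)+k*.13*e for k in(1,0,-1)])
C=np.array([Rr(*q,.012) for q in((530,430),(708,353),(731,406),(556,484))]);print('comb',C.mean(0))
d=C[0]+C[3]-C[1]-C[2];print(np.linalg.norm(d)/2,np.degrees(np.arctan2(d[1],d[0])))
print('mug',Rr(405,453,.08),'flat',L(655,435,.045))
q=ctrl.get_state()['tcp_rot']
from scipy.spatial.transform import Rotation as Q
print(Q.from_quat(q).as_matrix())
E
```

```text
jar [0.4762 0.3849 0.045 ] knob [0.4769 0.385  0.06  ]
tum [0.4447 0.2327 0.08  ]
round [0.6337 0.121  0.013 ]
[[ 0.6963  0.1846  0.012 ]
 [ 0.5854  0.1976  0.012 ]
 [ 0.6524 -0.2146  0.012 ]
 [ 0.5421 -0.2028  0.012 ]] [ 0.619  -0.0088  0.012 ]
0.40215752312986935 row yaw deg 83.76754622773613
obl [ 0.6057 -0.1363  0.013 ]
[array([0.6331, 0.1204, 0.012 ]), array([ 0.619 , -0.0088,  0.012 ]), array([ 0.6049, -0.138 ,  0.012 ])]
comb [ 0.4604 -0.3808  0.012 ]
0.1113055472993847 112.56808560492
mug [ 0.4398 -0.2355  0.08  ] flat [0.4551 0.0731 0.045 ]
[[-0.9739  0.2268 -0.0008]
 [ 0.2268  0.9739 -0.002 ]
 [ 0.0003 -0.0021 -1.    ]]
```

Sizes agree with the spec: row length 402 mm, comb 111 mm, dish spacing as given. Moving above the tumbler.

```bash
python3 -m creep '[{"x":-30,"y":-27},{"x":-30,"y":-27},{"x":-30,"y":-27},{"x":-30,"y":-27},{"x":-30,"y":-27},{"x":-30,"y":-27},{"x":-30,"y":-27},{"x":-30,"y":-27},{"x":-30,"y":-27},{"x":-30,"y":-27}]' 40
python3 -m creep '[{"x":-27,"y":-26},{"x":-27,"y":-26},{"x":-27,"y":-25},{"z":30},{"z":30},{"z":30},{},{},{},{}]'
python3 - <<'E'
from h import *
shot('wrist','w1')
s=ctrl.get_state();print(s['eef_pos'],p('w1',[.4447,.2327,.08]),p('w1',[.4447,.2327,0]))
E
```

```text
[0.15287778 0.65692347 0.23022647] [ 80.41990378 437.18863574] [116.64605886 386.30095485]$[0]: bad value
$[0]: bad value
```

View pics/w1.png

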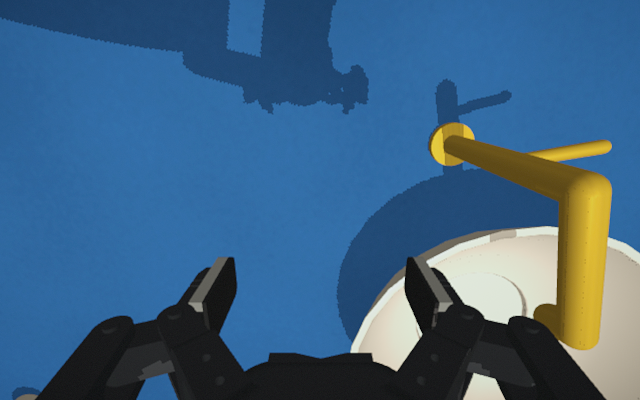

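The wrist view shows the start pose, with the basin and tap to the right, away from the path. The move was refused, so each row probably needs every key.

```bash
python3 -m creep '[{"x":-30,"y":-27,"z":0,"rx":0,"ry":0,"rz":0,"grip":1},{"x":-30,"y":-27,"z":0,"rx":0,"ry":0,"rz":0,"grip":1},{"x":-30,"y":-27,"z":0,"rx":0,"ry":0,"rz":0,"grip":1},{"x":-30,"y":-27,"z":0,"rx":0,"ry":0,"rz":0,"grip":1},{"x":-30,"y":-27,"z":0,"rx":0,"ry":0,"rz":0,"grip":1},{"x":-30,"y":-27,"z":0,"rx":0,"ry":0,"rz":0,"grip":1},{"x":-30,"y":-27,"z":0,"rx":0,"ry":0,"rz":0,"grip":1},{"x":-30,"y":-27,"z":0,"rx":0,"ry":0,"rz":0,"grip":1},{"x":-30,"y":-27,"z":0,"rx":0,"ry":0,"rz":0,"grip":1},{"x":-30,"y":-27,"z":0,"rx":0,"ry":0,"rz":0,"grip":1}]' 40
```

```text
time: 0.98
eef_pos: [0.3845, 0.3246, 0.2312]
tcp_rot: [0.114, 0.993, 0.0, 0.0]
contact_force: [0.4, 0.6, 0.2]
opening: 1.001
finger_force: 0.0
```

```bash
python3 -m creep '[{"x":-27,"y":-25,"z":0,"rx":0,"ry":0,"rz":0,"grip":1},{"x":-27,"y":-25,"z":0,"rx":0,"ry":0,"rz":0,"grip":1},{"x":-26,"y":-25,"z":0,"rx":0,"ry":0,"rz":0,"grip":1},{"x":0,"y":0,"z":30,"rx":0,"ry":0,"rz":0,"grip":1},{"x":0,"y":0,"z":30,"rx":0,"ry":0,"rz":0,"grip":1},{"x":0,"y":0,"z":30,"rx":0,"ry":0,"rz":0,"grip":1},{"x":0,"y":0,"z":10,"rx":0,"ry":0,"rz":0,"grip":1},{"x":0,"y":0,"z":0,"rx":0,"ry":0,"rz":0,"grip":1},{"x":0,"y":0,"z":0,"rx":0,"ry":0,"rz":0,"grip":1},{"x":0,"y":0,"z":0,"rx":0,"ry":0,"rz":0,"grip":1}]' 40
python3 - <<'E'
from h import *
shot('wrist','w2')
s=ctrl.get_state();print(s['eef_pos'],p('w2',[.4447,.2327,.08]),p('w2',[.4447,.2327,0]),p('w2',s['eef_pos']))
E
```

```text
time: 1.82
eef_pos: [0.4462, 0.2358, 0.1334]
tcp_rot: [0.114, 0.993, 0.001, 0.002]
contact_force: [-0.1, 0.1, 0.8]
opening: 1.003
finger_force: 0.0
[0.44639135 0.23591205 0.13370509] [314.41193392 218.53449533] [315.86556438 186.91015759] [319.08317238 257.79470775]
```

View pics/w2.png

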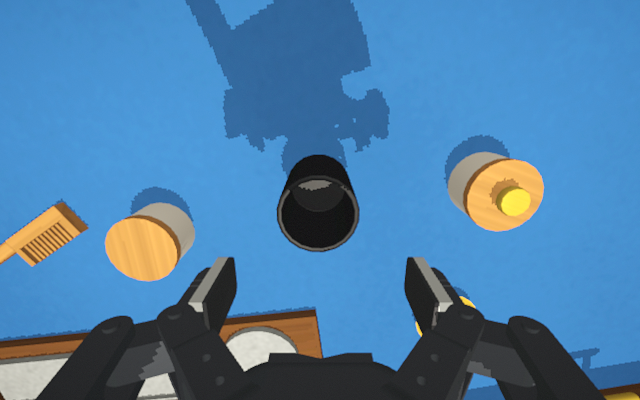

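The wrist view shows the tumbler rim centred at (318,212), slightly off the prediction of (314,218).

```bash
cat >> h.py <<'E'
from scipy.spatial.transform import Rotation as Q
def rel(X,Y,Z=None):
    s=ctrl.get_state(); M=Q.from_quat(s['tcp_rot']).as_matrix(); d=np.array([X,Y,s['eef_pos'][2] if Z is None else Z])-s['eef_pos']
    return np.round(M.T@d*1000,1), np.round(s['eef_pos'],4)
E
python3 - <<'E'
from h import *
a=w('w2',318.3,212,.08);print(a, rel(a[0],a[1],.036))
# jar lid: centre ~ (504,195)
print('jar',w('w2',504,195,.045), 'flat',w('w2',141,248,.045))
E
```

```text
[0.44042387 0.23658414 0.08      ] (array([ 6.3, -0.9, 97.7]), array([0.4464, 0.2359, 0.1337]))
jar [0.4739597  0.38596066 0.045     ] flat [0.45128462 0.07386998 0.045     ]
```

```bash
python3 -m creep '[{"x":5,"y":0,"z":10,"rx":0,"ry":0,"rz":0,"grip":1},{"x":0,"y":0,"z":18,"rx":0,"ry":0,"rz":0,"grip":1},{"x":0,"y":0,"z":20,"rx":0,"ry":0,"rz":0,"grip":1},{"x":0,"y":0,"z":20,"rx":0,"ry":0,"rz":0,"grip":1},{"x":0,"y":0,"z":16,"rx":0,"ry":0,"rz":0,"grip":1},{"x":0,"y":0,"z":12,"rx":0,"ry":0,"rz":0,"grip":1},{"x":0,"y":0,"z":0,"rx":0,"ry":0,"rz":0,"grip":1},{"x":0,"y":0,"z":0,"rx":0,"ry":0,"rz":0,"grip":1},{"x":0,"y":0,"z":0,"rx":0,"ry":0,"rz":0,"grip":0.5},{"x":0,"y":0,"z":0,"rx":0,"ry":0,"rz":0,"grip":0.5}]' 40
python3 -m creep '[{"x":0,"y":0,"z":0,"rx":0,"ry":0,"rz":0,"grip":0.5},{"x":0,"y":0,"z":0,"rx":0,"ry":0,"rz":0,"grip":0.5},{"x":0,"y":0,"z":0,"rx":0,"ry":0,"rz":0,"grip":0.5},{"x":0,"y":0,"z":0,"rx":0,"ry":0,"rz":0,"grip":0.5},{"x":0,"y":0,"z":0,"rx":0,"ry":0,"rz":0,"grip":0.5},{"x":0,"y":0,"z":0,"rx":0,"ry":0,"rz":0,"grip":0.5},{"x":0,"y":0,"z":0,"rx":0,"ry":0,"rz":0,"grip":0.5},{"x":0,"y":0,"z":0,"rx":0,"ry":0,"rz":0,"grip":0.5},{"x":0,"y":0,"z":0,"rx":0,"ry":0,"rz":0,"grip":0.5},{"x":0,"y":0,"z":0,"rx":0,"ry":0,"rz":0,"grip":0.5}]' 40
```

```text
time: 2.7
eef_pos: [0.4412, 0.2368, 0.0368]
tcp_rot: [0.114, 0.993, 0.001, 0.001]
contact_force: [0.8, -0.4, 0.2]
opening: 0.746
finger_force: 0.0
time: 3.53
eef_pos: [0.4413, 0.2366, 0.0371]
tcp_rot: [0.114, 0.993, 0.0, 0.001]
contact_force: [-1.7, -1.9, 6.3]
opening: 0.69
finger_force: 44.1
```

```bash
python3 -m creep '[{"x":0,"y":0,"z":-10,"rx":0,"ry":0,"rz":0,"grip":0.5},{"x":0,"y":0,"z":-20,"rx":0,"ry":0,"rz":0,"grip":0.5},{"x":0,"y":0,"z":-25,"rx":0,"ry":0,"rz":0,"grip":0.5},{"x":-7,"y":-6,"z":-15,"rx":0,"ry":0,"rz":0,"grip":0.5},{"x":-20,"y":-18,"z":0,"rx":0,"ry":0,"rz":0,"grip":0.5},{"x":-28,"y":-24,"z":0,"rx":0,"ry":0,"rz":0,"grip":0.5},{"x":-28,"y":-24,"z":0,"rx":0,"ry":0,"rz":0,"grip":0.5},{"x":-28,"y":-24,"z":0,"rx":0,"ry":0,"rz":0,"grip":0.5},{"x":-28,"y":-24,"z":0,"rx":0,"ry":0,"rz":0,"grip":0.5},{"x":-28,"y":-24,"z":0,"rx":0,"ry":0,"rz":0,"grip":0.5}]' 40
python3 -m creep '[{"x":-26,"y":-24,"z":0,"rx":0,"ry":0,"rz":0,"grip":0.5},{"x":-20,"y":-18,"z":0,"rx":0,"ry":0,"rz":0,"grip":0.5},{"x":-10,"y":-9,"z":0,"rx":0,"ry":0,"rz":0,"grip":0.5},{"x":-4,"y":-3,"z":0,"rx":0,"ry":0,"rz":0,"grip":0.5},{"x":0,"y":0,"z":0,"rx":0,"ry":0,"rz":0,"grip":0.5},{"x":0,"y":0,"z":0,"rx":0,"ry":0,"rz":0,"grip":0.5},{"x":0,"y":0,"z":0,"rx":0,"ry":0,"rz":0,"grip":0.5},{"x":0,"y":0,"z":0,"rx":0,"ry":0,"rz":0,"grip":0.5},{"x":0,"y":0,"z":0,"rx":0,"ry":0,"rz":0,"grip":0.5},{"x":0,"y":0,"z":0,"rx":0,"ry":0,"rz":0,"grip":0.5}]' 40
python3 - <<'E'
from h import *
shot('wrist','w3'); print(rel(.6175,-.008,.046))
for X in([.6049,-.138,.013],[.6331,.1204,.013],[.619,-.0088,.013]):print(p('w3',X))
E
```

```text
time: 4.37
eef_pos: [0.5702, 0.0568, 0.1052]
tcp_rot: [0.114, 0.993, 0.0, -0.0]
contact_force: [-0.3, 0.5, -3.0]
opening: 0.695
finger_force: 44.2
time: 5.2
eef_pos: [0.6159, -0.0071, 0.1054]
tcp_rot: [0.114, 0.994, 0.0, -0.0]
contact_force: [0.1, 0.6, -2.4]
opening: 0.696
finger_force: 44.2
(array([-1.6, -0.3, 59.5]), array([ 0.616 , -0.0073,  0.1055]))
[169.55982066 222.5198746 ]
[473.31531371 188.15771324]
[318.35079725 205.68798295]
```

View pics/w3.png

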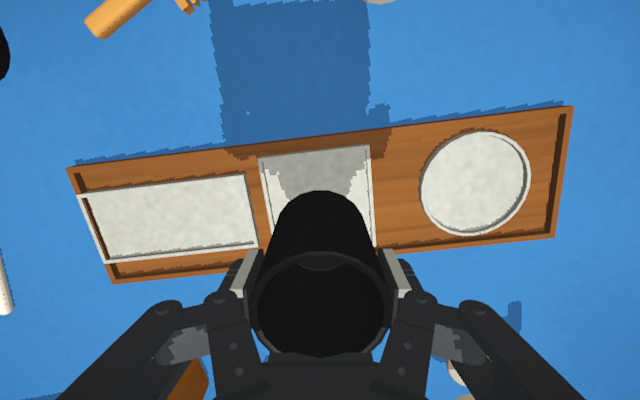

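The round dish is at (475,183) and the oblong at (171,219), both a few pixels above prediction, so the wrist camera puts the row a few mm nearer. The tumbler hangs upright.

Run:
```python
from h import *
r=w('w3',475,183.5,.013);o=w('w3',171,219,.013);print(r,o,(r+o)/2,np.linalg.norm(r-o)); m=(r+o)/2;print(rel(*m[:2],.0455))
```

```text
[0.62934796 0.12202123 0.013     ] [ 0.60209254 -0.13551674  0.013     ] [ 0.61572025 -0.00674776  0.013     ] 0.2589761853304945
(array([ 0.4,  0.5, 60. ]), array([ 0.616 , -0.0073,  0.1055]))
```

```bash
python3 -m creep '[{"x":0,"y":0,"z":10,"rx":0,"ry":0,"rz":0,"grip":0.5},{"x":0,"y":0,"z":12,"rx":0,"ry":0,"rz":0,"grip":0.5},{"x":0,"y":0,"z":12,"rx":0,"ry":0,"rz":0,"grip":0.5},{"x":0,"y":0,"z":10,"rx":0,"ry":0,"rz":0,"grip":0.5},{"x":0,"y":0,"z":6,"rx":0,"ry":0,"rz":0,"grip":0.5},{"x":0,"y":0,"z":4,"rx":0,"ry":0,"rz":0,"grip":0.5},{"x":0,"y":0,"z":3,"rx":0,"ry":0,"rz":0,"grip":0.5},{"x":0,"y":0,"z":2,"rx":0,"ry":0,"rz":0,"grip":0.5},{"x":0,"y":0,"z":0,"rx":0,"ry":0,"rz":0,"grip":0.5},{"x":0,"y":0,"z":0,"rx":0,"ry":0,"rz":0,"grip":0.5}]' 40
```

```text
time: 6.08
eef_pos: [0.6166, -0.0081, 0.0468]
tcp_rot: [0.114, 0.993, -0.0, 0.0]
contact_force: [-0.5, 0.1, -2.7]
opening: 0.693
finger_force: 44.2
```

```bash
python3 -m creep '[{"x":0,"y":0,"z":1,"rx":0,"ry":0,"rz":0,"grip":0.5},{"x":0,"y":0,"z":1,"rx":0,"ry":0,"rz":0,"grip":0.5},{"x":0,"y":0,"z":0,"rx":0,"ry":0,"rz":0,"grip":0.5},{"x":0,"y":0,"z":0,"rx":0,"ry":0,"rz":0,"grip":0.7},{"x":0,"y":0,"z":0,"rx":0,"ry":0,"rz":0,"grip":0.8},{"x":0,"y":0,"z":0,"rx":0,"ry":0,"rz":0,"grip":0.9},{"x":0,"y":0,"z":0,"rx":0,"ry":0,"rz":0,"grip":1},{"x":0,"y":0,"z":0,"rx":0,"ry":0,"rz":0,"grip":1},{"x":0,"y":0,"z":0,"rx":0,"ry":0,"rz":0,"grip":1},{"x":0,"y":0,"z":0,"rx":0,"ry":0,"rz":0,"grip":1}]' 40
python3 -m creep '[{"x":0,"y":0,"z":-5,"rx":0,"ry":0,"rz":0,"grip":1},{"x":0,"y":0,"z":-10,"rx":0,"ry":0,"rz":0,"grip":1},{"x":0,"y":0,"z":-20,"rx":0,"ry":0,"rz":0,"grip":1},{"x":0,"y":0,"z":-25,"rx":0,"ry":0,"rz":0,"grip":1},{"x":0,"y":0,"z":-25,"rx":0,"ry":0,"rz":0,"grip":1},{"x":0,"y":0,"z":-15,"rx":0,"ry":0,"rz":0,"grip":1},{"x":0,"y":0,"z":0,"rx":0,"ry":0,"rz":0,"grip":1},{"x":0,"y":0,"z":0,"rx":0,"ry":0,"rz":0,"grip":1},{"x":0,"y":0,"z":0,"rx":0,"ry":0,"rz":0,"grip":1},{"x":0,"y":0,"z":0,"rx":0,"ry":0,"rz":0,"grip":1}]' 40
python3 - <<'E'
from h import *
print(rel(.4745,.3855,.145))
E
```

```text
time: 6.92
eef_pos: [0.6163, -0.008, 0.0444]
tcp_rot: [0.114, 0.993, -0.0, 0.0]
contact_force: [0.2, 0.6, 0.2]
opening: 1.0
finger_force: 0.0
time: 7.75
eef_pos: [0.615, -0.0078, 0.1424]
tcp_rot: [0.114, 0.993, 0.0, -0.002]
contact_force: [0.0, -0.4, -0.4]
opening: 1.0
finger_force: 0.0
(array([226.1, 351.2,  -1.9]), array([ 0.615 , -0.0078,  0.1424]))
```

```bash
python3 -m creep '[{"x":8,"y":12,"z":0,"rx":0,"ry":0,"rz":0,"grip":1},{"x":20,"y":31,"z":0,"rx":0,"ry":0,"rz":0,"grip":1},{"x":22,"y":34,"z":0,"rx":0,"ry":0,"rz":0,"grip":1},{"x":22,"y":34,"z":0,"rx":0,"ry":0,"rz":0,"grip":1},{"x":22,"y":34,"z":0,"rx":0,"ry":0,"rz":0,"grip":1},{"x":22,"y":34,"z":0,"rx":0,"ry":0,"rz":0,"grip":1},{"x":22,"y":34,"z":0,"rx":0,"ry":0,"rz":0,"grip":1},{"x":22,"y":34,"z":0,"rx":0,"ry":0,"rz":0,"grip":1},{"x":22,"y":34,"z":0,"rx":0,"ry":0,"rz":0,"grip":1},{"x":22,"y":34,"z":0,"rx":0,"ry":0,"rz":0,"grip":1}]' 40
python3 -m creep '[{"x":14,"y":22,"z":0,"rx":0,"ry":0,"rz":0,"grip":1},{"x":8,"y":14,"z":5,"rx":0,"ry":0,"rz":0,"grip":1},{"x":0,"y":0,"z":10,"rx":0,"ry":0,"rz":0,"grip":1},{"x":0,"y":0,"z":15,"rx":0,"ry":0,"rz":0,"grip":1},{"x":0,"y":0,"z":10,"rx":0,"ry":0,"rz":0,"grip":1},{"x":0,"y":0,"z":0,"rx":0,"ry":0,"rz":0,"grip":1},{"x":0,"y":0,"z":0,"rx":0,"ry":0,"rz":0,"grip":1},{"x":0,"y":0,"z":0,"rx":0,"ry":0,"rz":0,"grip":1},{"x":0,"y":0,"z":0,"rx":0,"ry":0,"rz":0,"grip":1},{"x":0,"y":0,"z":0,"rx":0,"ry":0,"rz":0,"grip":1}]' 40
python3 - <<'E'
from h import *
shot('wrist','w4'); print(rel(.4745,.3855,.012),p('w4',[.4745,.3855,.045]))
E
```

```text
time: 8.58
eef_pos: [0.4865, 0.3472, 0.1432]
tcp_rot: [0.114, 0.993, -0.0, -0.001]
contact_force: [0.6, -0.0, -0.3]
opening: 0.996
finger_force: 0.0
time: 9.42
eef_pos: [0.4765, 0.3851, 0.1054]
tcp_rot: [0.114, 0.993, 0.001, 0.001]
contact_force: [-0.7, -0.0, 0.4]
opening: 1.002
finger_force: 0.0
(array([ 2. , -0.1, 93.3]), array([0.4764, 0.3851, 0.1053])) [319.11010813 213.47542764]
```

View pics/w4.png

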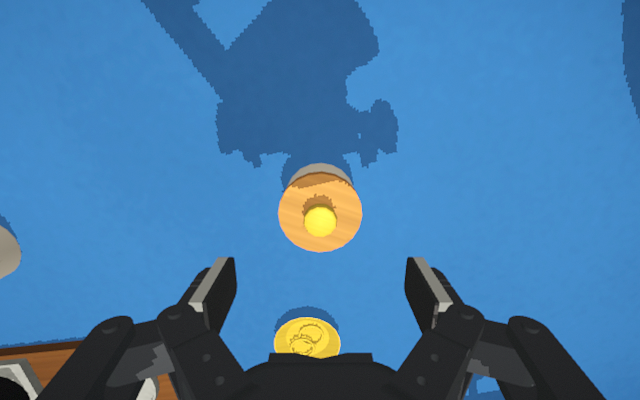

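The lid is centred at (320,212), as predicted. Descending to grip.

```bash
python3 -m creep '[{"x":2,"y":1,"z":10,"rx":0,"ry":0,"rz":0,"grip":1},{"x":1,"y":0,"z":18,"rx":0,"ry":0,"rz":0,"grip":1},{"x":0,"y":0,"z":20,"rx":0,"ry":0,"rz":0,"grip":1},{"x":0,"y":0,"z":20,"rx":0,"ry":0,"rz":0,"grip":1},{"x":0,"y":0,"z":14,"rx":0,"ry":0,"rz":0,"grip":1},{"x":0,"y":0,"z":9,"rx":0,"ry":0,"rz":0,"grip":1},{"x":0,"y":0,"z":0,"rx":0,"ry":0,"rz":0,"grip":1},{"x":0,"y":0,"z":0,"rx":0,"ry":0,"rz":0,"grip":1},{"x":0,"y":0,"z":0,"rx":0,"ry":0,"rz":0,"grip":0.5},{"x":0,"y":0,"z":0,"rx":0,"ry":0,"rz":0,"grip":0.5}]' 40
python3 -m creep '[{"x":0,"y":0,"z":0,"rx":0,"ry":0,"rz":0,"grip":0.5},{"x":0,"y":0,"z":0,"rx":0,"ry":0,"rz":0,"grip":0.5},{"x":0,"y":0,"z":0,"rx":0,"ry":0,"rz":0,"grip":0.5},{"x":0,"y":0,"z":0,"rx":0,"ry":0,"rz":0,"grip":0.5},{"x":0,"y":0,"z":0,"rx":0,"ry":0,"rz":0,"grip":0.5},{"x":0,"y":0,"z":0,"rx":0,"ry":0,"rz":0,"grip":0.5},{"x":0,"y":0,"z":-5,"rx":0,"ry":0,"rz":0,"grip":0.5},{"x":0,"y":0,"z":-15,"rx":0,"ry":0,"rz":0,"grip":0.5},{"x":0,"y":0,"z":-25,"rx":0,"ry":0,"rz":0,"grip":0.5},{"x":0,"y":0,"z":-15,"rx":0,"ry":0,"rz":0,"grip":0.5}]' 40
python3 - <<'E'
from h import *
print(rel(.6295,.122,.09))
E
```

```text
time: 10.3
eef_pos: [0.474, 0.3872, 0.0149]
tcp_rot: [0.114, 0.993, 0.001, 0.001]
contact_force: [-1.3, -4.0, 4.5]
opening: 0.748
finger_force: 2.3
time: 11.13
eef_pos: [0.4728, 0.3869, 0.0743]
tcp_rot: [0.114, 0.993, 0.0, -0.0]
contact_force: [0.6, 1.7, -1.2]
opening: 0.71
finger_force: 44.0
(array([-212.7, -222.4,  -15.8]), array([0.4728, 0.3869, 0.0743]))
```

```bash
python3 -m creep '[{"x":-8,"y":-8,"z":-10,"rx":0,"ry":0,"rz":0,"grip":0.5},{"x":-20,"y":-21,"z":-5,"rx":0,"ry":0,"rz":0,"grip":0.5},{"x":-26,"y":-27,"z":0,"rx":0,"ry":0,"rz":0,"grip":0.5},{"x":-27,"y":-28,"z":0,"rx":0,"ry":0,"rz":0,"grip":0.5},{"x":-27,"y":-28,"z":0,"rx":0,"ry":0,"rz":0,"grip":0.5},{"x":-27,"y":-28,"z":0,"rx":0,"ry":0,"rz":0,"grip":0.5},{"x":-26,"y":-27,"z":0,"rx":0,"ry":0,"rz":0,"grip":0.5},{"x":-24,"y":-25,"z":0,"rx":0,"ry":0,"rz":0,"grip":0.5},{"x":-18,"y":-20,"z":0,"rx":0,"ry":0,"rz":0,"grip":0.5},{"x":-10,"y":-10,"z":0,"rx":0,"ry":0,"rz":0,"grip":0.5}]' 40
python3 -m creep '[{"x":0,"y":0,"z":0,"rx":0,"ry":0,"rz":0,"grip":0.5},{"x":0,"y":0,"z":0,"rx":0,"ry":0,"rz":0,"grip":0.5},{"x":0,"y":0,"z":0,"rx":0,"ry":0,"rz":0,"grip":0.5},{"x":0,"y":0,"z":10,"rx":0,"ry":0,"rz":0,"grip":0.5},{"x":0,"y":0,"z":10,"rx":0,"ry":0,"rz":0,"grip":0.5},{"x":0,"y":0,"z":10,"rx":0,"ry":0,"rz":0,"grip":0.5},{"x":0,"y":0,"z":5,"rx":0,"ry":0,"rz":0,"grip":0.5},{"x":0,"y":0,"z":0,"rx":0,"ry":0,"rz":0,"grip":0.5},{"x":0,"y":0,"z":0,"rx":0,"ry":0,"rz":0,"grip":0.5},{"x":0,"y":0,"z":0,"rx":0,"ry":0,"rz":0,"grip":0.5}]' 40
python3 - <<'E'
from h import *
shot('wrist','w5'); print(rel(.6295,.122,.0225),p('w5',[.6295,.122,.013]),p('w5',[.6155,-.007,.088]))
E
```

```text
time: 11.97
eef_pos: [0.631, 0.1182, 0.0876]
tcp_rot: [0.116, 0.993, -0.0, -0.0]
contact_force: [0.0, -0.4, -1.8]
opening: 0.71
finger_force: 44.0
time: 12.8
eef_pos: [0.6304, 0.1224, 0.0535]
tcp_rot: [0.114, 0.993, 0.0, 0.0]
contact_force: [-0.8, 0.2, -1.6]
opening: 0.71
finger_force: 44.0
(array([ 1.1, -0.6, 31.4]), array([0.6306, 0.1223, 0.0539])) [318.32840014 225.98267496] [ 35.01526245 324.48430866]
```

View pics/w5.png

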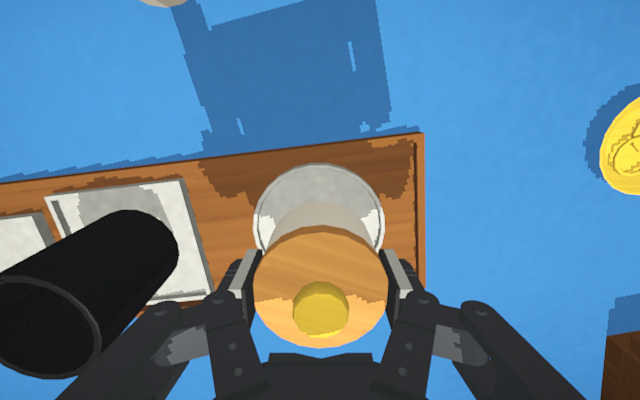

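The round dish is centred at about (319,228), right under the jar. The tumbler stands inside the square dish at the left. Lowering.

```bash
python3 -m creep '[{"x":1,"y":0,"z":8,"rx":0,"ry":0,"rz":0,"grip":0.5},{"x":0,"y":0,"z":8,"rx":0,"ry":0,"rz":0,"grip":0.5},{"x":0,"y":0,"z":6,"rx":0,"ry":0,"rz":0,"grip":0.5},{"x":0,"y":0,"z":4,"rx":0,"ry":0,"rz":0,"grip":0.5},{"x":0,"y":0,"z":2,"rx":0,"ry":0,"rz":0,"grip":0.5},{"x":0,"y":0,"z":2,"rx":0,"ry":0,"rz":0,"grip":0.5},{"x":0,"y":0,"z":1,"rx":0,"ry":0,"rz":0,"grip":0.5},{"x":0,"y":0,"z":0,"rx":0,"ry":0,"rz":0,"grip":0.5},{"x":0,"y":0,"z":0,"rx":0,"ry":0,"rz":0,"grip":0.5},{"x":0,"y":0,"z":0,"rx":0,"ry":0,"rz":0,"grip":0.5}]' 40
```

```text
time: 13.68
eef_pos: [0.6288, 0.1224, 0.0235]
tcp_rot: [0.114, 0.993, -0.0, -0.001]
contact_force: [-5.7, -1.1, 5.1]
opening: 0.715
finger_force: 44.4
```

```bash
python3 -m creep '[{"x":0,"y":0,"z":0,"rx":0,"ry":0,"rz":0,"grip":0.75},{"x":0,"y":0,"z":0,"rx":0,"ry":0,"rz":0,"grip":0.8},{"x":0,"y":0,"z":0,"rx":0,"ry":0,"rz":0,"grip":0.9},{"x":0,"y":0,"z":0,"rx":0,"ry":0,"rz":0,"grip":1},{"x":0,"y":0,"z":0,"rx":0,"ry":0,"rz":0,"grip":1},{"x":0,"y":0,"z":0,"rx":0,"ry":0,"rz":0,"grip":1},{"x":0,"y":0,"z":-10,"rx":0,"ry":0,"rz":0,"grip":1},{"x":0,"y":0,"z":-20,"rx":0,"ry":0,"rz":0,"grip":1},{"x":0,"y":0,"z":-30,"rx":0,"ry":0,"rz":0,"grip":1},{"x":0,"y":0,"z":-30,"rx":0,"ry":0,"rz":0,"grip":1}]' 40
python3 -m creep '[{"x":0,"y":0,"z":-25,"rx":0,"ry":0,"rz":0,"grip":1},{"x":0,"y":0,"z":-15,"rx":0,"ry":0,"rz":0,"grip":1},{"x":0,"y":0,"z":0,"rx":0,"ry":0,"rz":0,"grip":1},{"x":0,"y":0,"z":0,"rx":0,"ry":0,"rz":0,"grip":1},{"x":0,"y":0,"z":0,"rx":0,"ry":0,"rz":0,"grip":1},{"x":0,"y":0,"z":0,"rx":0,"ry":0,"rz":0,"grip":1},{"x":0,"y":0,"z":0,"rx":0,"ry":0,"rz":0,"grip":1},{"x":0,"y":0,"z":0,"rx":0,"ry":0,"rz":0,"grip":1},{"x":0,"y":0,"z":0,"rx":0,"ry":0,"rz":0,"grip":1},{"x":0,"y":0,"z":0,"rx":0,"ry":0,"rz":0,"grip":1}]' 40
python3 - <<'E'
from h import *
shot('wrist','w6'); print(rel(.4575,-.380,.13),ctrl.get_state()['qpos'])
E
```

```text
time: 14.52
eef_pos: [0.6283, 0.1224, 0.1128]
tcp_rot: [0.114, 0.993, -0.0, -0.001]
contact_force: [0.7, 0.1, 0.2]
opening: 1.001
finger_force: 0.0
time: 15.35
eef_pos: [0.629, 0.1224, 0.1517]
tcp_rot: [0.114, 0.993, -0.0, -0.0]
contact_force: [-0.4, -0.5, 0.7]
opening: 1.001
finger_force: 0.0
(array([  53.1, -528.3,   22.1]), array([0.629 , 0.1225, 0.1519])) [ 3.42043281e-02  2.85290831e-01  1.72877729e+00 -2.61927057e-06
  1.12811547e+00 -1.30778920e+00]
```

View pics/w6.png

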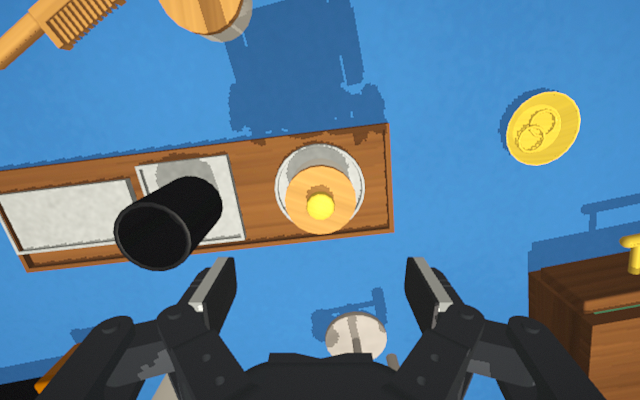

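The jar stands upright inside the round dish: dish at (319,188), lid at (320,200). Next, the comb.

```bash
python3 -m creep '[{"x":1,"y":-14,"z":0,"rx":0,"ry":0,"rz":0,"grip":1},{"x":3,"y":-30,"z":0,"rx":0,"ry":0,"rz":0,"grip":1},{"x":4,"y":-40,"z":0,"rx":0,"ry":0,"rz":0,"grip":1},{"x":4,"y":-40,"z":0,"rx":0,"ry":0,"rz":0,"grip":1},{"x":4,"y":-40,"z":0,"rx":0,"ry":0,"rz":0,"grip":1},{"x":4,"y":-40,"z":0,"rx":0,"ry":0,"rz":0,"grip":1},{"x":4,"y":-40,"z":0,"rx":0,"ry":0,"rz":0,"grip":1},{"x":4,"y":-40,"z":0,"rx":0,"ry":0,"rz":0,"grip":1},{"x":4,"y":-40,"z":0,"rx":0,"ry":0,"rz":0,"grip":1},{"x":4,"y":-40,"z":0,"rx":0,"ry":0,"rz":0,"grip":1}]' 30
python3 -m creep '[{"x":4,"y":-40,"z":0,"rx":0,"ry":0,"rz":0,"grip":1},{"x":4,"y":-40,"z":0,"rx":0,"ry":0,"rz":0,"grip":1},{"x":4,"y":-40,"z":0,"rx":0,"ry":0,"rz":0,"grip":1},{"x":3,"y":-30,"z":0,"rx":0,"ry":0,"rz":0,"grip":1},{"x":2,"y":-14,"z":0,"rx":0,"ry":0,"rz":0,"grip":1},{"x":0,"y":0,"z":0,"rx":0,"ry":0,"rz":6.8,"grip":1},{"x":0,"y":0,"z":0,"rx":0,"ry":0,"rz":6.8,"grip":1},{"x":0,"y":0,"z":0,"rx":0,"ry":0,"rz":6.8,"grip":1},{"x":0,"y":0,"z":0,"rx":0,"ry":0,"rz":6.8,"grip":1},{"x":0,"y":0,"z":0,"rx":0,"ry":0,"rz":6.8,"grip":1}]' 30
python3 -m creep '[{"x":0,"y":0,"z":0,"rx":0,"ry":0,"rz":6.8,"grip":1},{"x":0,"y":0,"z":0,"rx":0,"ry":0,"rz":6.8,"grip":1},{"x":0,"y":0,"z":0,"rx":0,"ry":0,"rz":6.7,"grip":1},{"x":0,"y":0,"z":20,"rx":0,"ry":0,"rz":0,"grip":1},{"x":0,"y":0,"z":30,"rx":0,"ry":0,"rz":0,"grip":1},{"x":0,"y":0,"z":20,"rx":0,"ry":0,"rz":0,"grip":1},{"x":0,"y":0,"z":0,"rx":0,"ry":0,"rz":0,"grip":1},{"x":0,"y":0,"z":0,"rx":0,"ry":0,"rz":0,"grip":1},{"x":0,"y":0,"z":0,"rx":0,"ry":0,"rz":0,"grip":1},{"x":0,"y":0,"z":0,"rx":0,"ry":0,"rz":0,"grip":1}]' 30
python3 - <<'E'
from h import *
shot('wrist','w7'); print(rel(.4575,-.380,.0),p('w7',[.4575,-.38,.012]))
E
```

```text
time: 16.23
eef_pos: [0.5099, -0.2262, 0.1527]
tcp_rot: [0.114, 0.993, -0.0, 0.0]
contact_force: [0.4, -0.1, 0.9]
opening: 0.999
finger_force: 0.0
time: 17.07
eef_pos: [0.4573, -0.3794, 0.1522]
tcp_rot: [0.402, 0.916, 0.0, -0.0]
contact_force: [0.0, -0.1, 0.2]
opening: 0.997
finger_force: 0.0
time: 17.9
eef_pos: [0.4587, -0.3808, 0.0846]
tcp_rot: [0.555, 0.832, -0.001, 0.002]
contact_force: [0.3, -0.6, 0.5]
opening: 0.997
finger_force: 0.0
(array([ 1.5, -0.9, 84.5]), array([ 0.4587, -0.3808,  0.0845])) [318.5221015  209.13783216]
```

View pics/w7.png

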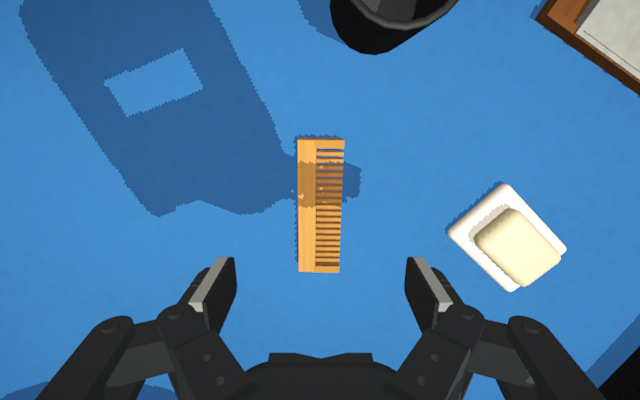

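The comb is centred at (320,206), about 1° off the finger axis, and the soap dish at (447+,230) is clear. I'll check where the open fingertips are relative to the TCP.

Run:
```python
from h import *
c=np.load('pics/w7.npz');s=ctrl.get_state();f=c['K'][0,0]
print(f,(c['R']@s['eef_pos']+c['t']),f*.085/(408-232),p('w7',s['eef_pos']))
a=w('w7',320.5,206,.012);print(a,rel(a[0],a[1],.005))
```

```text
295.8763024601969 [-0.00048724  0.03265027  0.16312937] 0.14289480516543598 [319.26883985 258.18829091]
[ 0.45792495 -0.37699144  0.012     ] (array([ 4.1,  0.6, 79.5]), array([ 0.4587, -0.3808,  0.0845]))
```

```bash
python3 -m creep '[{"x":4,"y":1,"z":10,"rx":0,"ry":0,"rz":0,"grip":1},{"x":0,"y":0,"z":18,"rx":0,"ry":0,"rz":0,"grip":1},{"x":0,"y":0,"z":18,"rx":0,"ry":0,"rz":0,"grip":1},{"x":0,"y":0,"z":16,"rx":0,"ry":0,"rz":0,"grip":1},{"x":0,"y":0,"z":12,"rx":0,"ry":0,"rz":0,"grip":1},{"x":0,"y":0,"z":8,"rx":0,"ry":0,"rz":0,"grip":1},{"x":0,"y":0,"z":1,"rx":0,"ry":0,"rz":0,"grip":1},{"x":0,"y":0,"z":0,"rx":0,"ry":0,"rz":0,"grip":0.8},{"x":0,"y":0,"z":0,"rx":0,"ry":0,"rz":0,"grip":0.65},{"x":0,"y":0,"z":0,"rx":0,"ry":0,"rz":0,"grip":0.55}]' 25
python3 -m creep '[{"x":0,"y":0,"z":0,"rx":0,"ry":0,"rz":0,"grip":0.5},{"x":0,"y":0,"z":0,"rx":0,"ry":0,"rz":0,"grip":0.45},{"x":0,"y":0,"z":0,"rx":0,"ry":0,"rz":0,"grip":0.4},{"x":0,"y":0,"z":0,"rx":0,"ry":0,"rz":0,"grip":0.35},{"x":0,"y":0,"z":0,"rx":0,"ry":0,"rz":0,"grip":0.3},{"x":0,"y":0,"z":0,"rx":0,"ry":0,"rz":0,"grip":0.3},{"x":0,"y":0,"z":0,"rx":0,"ry":0,"rz":0,"grip":0.3},{"x":0,"y":0,"z":0,"rx":0,"ry":0,"rz":0,"grip":0.3},{"x":0,"y":0,"z":0,"rx":0,"ry":0,"rz":0,"grip":0.3},{"x":0,"y":0,"z":0,"rx":0,"ry":0,"rz":0,"grip":0.3}]' 25
```

```text
time: 18.78
eef_pos: [0.4578, -0.3764, 0.0005]
tcp_rot: [0.555, 0.832, -0.0, 0.001]
contact_force: [0.7, -0.7, 0.0]
opening: 0.606
finger_force: 0.0
time: 19.62
eef_pos: [0.4575, -0.3762, 0.0001]
tcp_rot: [0.555, 0.832, -0.0, 0.001]
contact_force: [-0.9, 0.6, 4.7]
opening: 0.39
finger_force: 26.4
```

```bash
python3 -m creep '[{"x":0,"y":0,"z":-6,"rx":0,"ry":0,"rz":0,"grip":0.3},{"x":0,"y":0,"z":-16,"rx":0,"ry":0,"rz":0,"grip":0.3},{"x":0,"y":0,"z":-25,"rx":0,"ry":0,"rz":0,"grip":0.3},{"x":0,"y":0,"z":-30,"rx":0,"ry":0,"rz":0,"grip":0.3},{"x":0,"y":0,"z":-23,"rx":0,"ry":0,"rz":0,"grip":0.3},{"x":6,"y":8,"z":-10,"rx":0,"ry":0,"rz":0,"grip":0.3},{"x":14,"y":19,"z":0,"rx":0,"ry":0,"rz":0,"grip":0.3},{"x":20,"y":27,"z":0,"rx":0,"ry":0,"rz":0,"grip":0.3},{"x":21,"y":29,"z":0,"rx":0,"ry":0,"rz":0,"grip":0.3},{"x":21,"y":29,"z":0,"rx":0,"ry":0,"rz":0,"grip":0.3}]' 25
python3 -m creep '[{"x":21,"y":29,"z":0,"rx":0,"ry":0,"rz":0,"grip":0.3},{"x":21,"y":29,"z":0,"rx":0,"ry":0,"rz":0,"grip":0.3},{"x":20,"y":27,"z":0,"rx":0,"ry":0,"rz":0,"grip":0.3},{"x":14,"y":19,"z":0,"rx":0,"ry":0,"rz":0,"grip":0.3},{"x":8,"y":10,"z":0,"rx":0,"ry":0,"rz":0,"grip":0.3},{"x":0,"y":0,"z":0,"rx":0,"ry":0,"rz":5.6,"grip":0.3},{"x":0,"y":0,"z":0,"rx":0,"ry":0,"rz":6,"grip":0.3},{"x":0,"y":0,"z":0,"rx":0,"ry":0,"rz":6,"grip":0.3},{"x":0,"y":0,"z":0,"rx":0,"ry":0,"rz":6,"grip":0.3},{"x":0,"y":0,"z":0,"rx":0,"ry":0,"rz":5,"grip":0.3}]' 25
python3 -m creep '[{"x":0,"y":0,"z":10,"rx":0,"ry":0,"rz":0,"grip":0.3},{"x":0,"y":0,"z":15,"rx":0,"ry":0,"rz":0,"grip":0.3},{"x":0,"y":0,"z":15,"rx":0,"ry":0,"rz":0,"grip":0.3},{"x":0,"y":0,"z":10,"rx":0,"ry":0,"rz":0,"grip":0.3},{"x":0,"y":0,"z":0,"rx":0,"ry":0,"rz":0,"grip":0.3},{"x":0,"y":0,"z":0,"rx":0,"ry":0,"rz":0,"grip":0.3},{"x":0,"y":0,"z":0,"rx":0,"ry":0,"rz":0,"grip":0.3},{"x":0,"y":0,"z":0,"rx":0,"ry":0,"rz":0,"grip":0.3},{"x":0,"y":0,"z":0,"rx":0,"ry":0,"rz":0,"grip":0.3},{"x":0,"y":0,"z":0,"rx":0,"ry":0,"rz":0,"grip":0.3}]' 25
python3 - <<'E'
from h import *
shot('wrist','w8'); print(rel(.603,-.136,.01),p('w8',[.603,-.136,.013]))
E
```

```text
time: 20.45
eef_pos: [0.5288, -0.2546, 0.108]
tcp_rot: [0.555, 0.832, 0.0, -0.001]
contact_force: [1.0, -0.7, -0.6]
opening: 0.389
finger_force: 25.7
time: 21.28
eef_pos: [0.6011, -0.1353, 0.108]
tcp_rot: [0.745, 0.667, -0.001, -0.001]
contact_force: [-0.2, 0.0, 0.1]
opening: 0.388
finger_force: 25.7
time: 22.12
eef_pos: [0.6026, -0.1358, 0.0603]
tcp_rot: [0.743, 0.669, 0.0, 0.001]
contact_force: [0.1, 0.5, 0.2]
opening: 0.388
finger_force: 25.7
(array([-0.2,  0.5, 50.1]), array([ 0.6025, -0.1357,  0.0601])) [320.54754517 224.22256871]
```

View pics/w8.png

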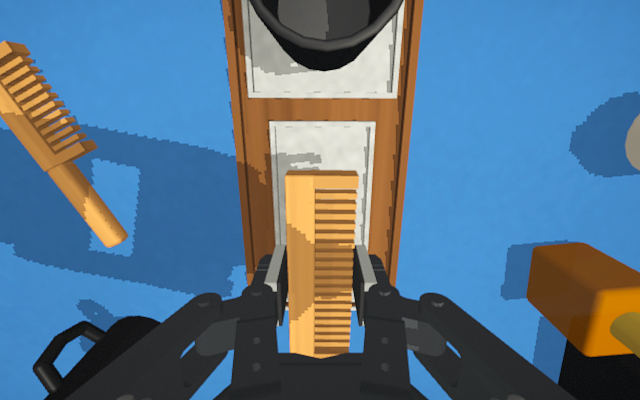

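The comb is aligned with the dish, its far end at (321,172) and the dish's far rim at (322,122). I'll check the lengthwise offset.

Run:
```python
from h import *
for a in (w('w8',321,172,.072),w('w8',322,123,.013),w('w8',269,124,.013),w('w8',375,123,.013)):print(rel(a[0],a[1])[0])
```

```text
[51.7  0.7 -0. ]
[68.9  1.5 -0. ]
[ 68.3 -31.8  -0.1]
[68.9 34.8  0. ]
```

```bash
python3 -m creep '[{"x":1,"y":1,"z":10,"rx":0,"ry":0,"rz":0,"grip":0.3},{"x":0,"y":0,"z":12,"rx":0,"ry":0,"rz":0,"grip":0.3},{"x":0,"y":0,"z":10,"rx":0,"ry":0,"rz":0,"grip":0.3},{"x":0,"y":0,"z":8,"rx":0,"ry":0,"rz":0,"grip":0.3},{"x":0,"y":0,"z":4,"rx":0,"ry":0,"rz":0,"grip":0.3},{"x":0,"y":0,"z":3,"rx":0,"ry":0,"rz":0,"grip":0.3},{"x":0,"y":0,"z":2,"rx":0,"ry":0,"rz":0,"grip":0.3},{"x":0,"y":0,"z":1,"rx":0,"ry":0,"rz":0,"grip":0.3},{"x":0,"y":0,"z":1,"rx":0,"ry":0,"rz":0,"grip":0.3},{"x":0,"y":0,"z":0,"rx":0,"ry":0,"rz":0,"grip":0.3}]' 25
```

```text
time: 23.0
eef_pos: [0.6034, -0.1348, 0.0086]
tcp_rot: [0.743, 0.669, 0.0, 0.0]
contact_force: [-0.3, -0.3, -0.2]
opening: 0.388
finger_force: 25.7
```

```bash
python3 -m creep '[{"x":0,"y":0,"z":0,"rx":0,"ry":0,"rz":0,"grip":0.4},{"x":0,"y":0,"z":0,"rx":0,"ry":0,"rz":0,"grip":0.44},{"x":0,"y":0,"z":0,"rx":0,"ry":0,"rz":0,"grip":0.48},{"x":0,"y":0,"z":0,"rx":0,"ry":0,"rz":0,"grip":0.52},{"x":0,"y":0,"z":-3,"rx":0,"ry":0,"rz":0,"grip":0.56},{"x":0,"y":0,"z":-6,"rx":0,"ry":0,"rz":0,"grip":0.6},{"x":0,"y":0,"z":-10,"rx":0,"ry":0,"rz":0,"grip":0.6},{"x":0,"y":0,"z":-20,"rx":0,"ry":0,"rz":0,"grip":0.6},{"x":0,"y":0,"z":-30,"rx":0,"ry":0,"rz":0,"grip":0.6},{"x":0,"y":0,"z":-30,"rx":0,"ry":0,"rz":0,"grip":0.6}]' 25
python3 -m creep '[{"x":0,"y":0,"z":-30,"rx":0,"ry":0,"rz":0,"grip":0.8},{"x":0,"y":0,"z":-30,"rx":0,"ry":0,"rz":0,"grip":1},{"x":0,"y":0,"z":-20,"rx":0,"ry":0,"rz":0,"grip":1},{"x":0,"y":0,"z":0,"rx":0,"ry":0,"rz":0,"grip":1},{"x":0,"y":0,"z":0,"rx":0,"ry":0,"rz":0,"grip":1},{"x":0,"y":0,"z":0,"rx":0,"ry":0,"rz":0,"grip":1},{"x":0,"y":0,"z":0,"rx":0,"ry":0,"rz":0,"grip":1},{"x":0,"y":0,"z":0,"rx":0,"ry":0,"rz":0,"grip":1},{"x":0,"y":0,"z":0,"rx":0,"ry":0,"rz":0,"grip":1},{"x":0,"y":0,"z":0,"rx":0,"ry":0,"rz":0,"grip":1}]' 25
python3 - <<'E'
from h import *
a=shot('wrist','w9')['color'];b=shot('scene','s2')['color']
b=cv2.resize(b[120:320,200:460],None,fx=1.5,fy=1.5);a=cv2.resize(a,(400,250))
o=np.zeros((300,800,3),np.uint8);o[:250,:400]=a;o[:,400:790]=b;cv2.imwrite('pics/fin.png',o)
E
```

```text
time: 23.83
eef_pos: [0.6025, -0.1345, 0.1087]
tcp_rot: [0.743, 0.669, -0.0, -0.001]
contact_force: [0.7, -1.3, -0.2]
opening: 0.601
finger_force: 0.0
time: 24.67
eef_pos: [0.6027, -0.1345, 0.1861]
tcp_rot: [0.743, 0.669, -0.0, -0.001]
contact_force: [-0.4, -0.7, 1.0]
opening: 1.001
finger_force: 0.0
```

View pics/fin.png

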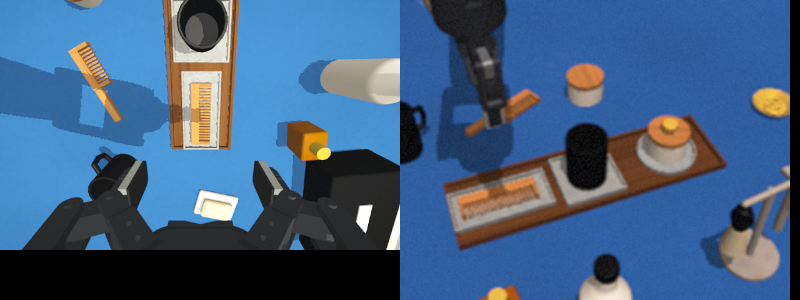

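All three are in place: the comb lies flat inside the oblong dish at (202,112) in the left panel, and the tumbler and knob jar stand upright in theirs. The look-alikes have not moved and the gripper is clear.

```bash
python3 -c "from plant import sign_off; print(sign_off())"
```

```text
the job is handed in; nothing more can be done
None
```

The tray is set and handed in at about 25 s: the tumbler stands in the square dish, the knob jar in the round dish and the straight comb lies lengthwise in the oblong dish, with the mug, flat-lidded jar and handled comb left where they were.

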